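Weigh the jar of washers on the trip balance

TASK

Weigh the jar of washers that stands on one pan of the balance: stand both iron weights upright on the empty pan, and slide the poise along its graduated bar until the beam comes to rest level. Leave the jar on its pan and the other things on the shelf where they are.

Things in the scene. Friction and masses are not known exactly. Their poses are not given: they have to be found in the camera images.
- balance: two-pan trip balance fixed to the shelf, grey base 120 x 270 mm, origin under its middle. x points away from the worker's side, y to the jar pan, z up. Beam pivot 75 mm above the origin. Index plate at the middle, 62 mm wide, up to 164 mm above the shelf, a pointer on each face. A graduated bar (5 mm thick, 212 mm long, along y) runs at x = -108 mm, its top 86 mm up when level
- beam (a joint): beam tilt, rad; 0 = level, negative = jar pan low, positive = weights pan low; stops at -0.11 and +0.11. Starts with the jar pan low on its stop. Between the stops the tilt is in proportion to the imbalance: 0.01 rad for 7.3 g. Damped, needs about 1.5 s to come to rest
- poise (a joint): position of the poise on the graduated bar, m; 0 = zero mark at the jar pan's end (balance +y), 0.16 = far end (balance -y). Each 8 mm (one mark) counts 10 g for the weights pan, 200 g in all. With the pans empty the balance is level with the poise at 0. The poise slides stiffly (about 0.6 N) and stays where it is left
- poise_tab (a point): point on the poise's upright thumb tab, to push against: tab 10 mm along the bar, 12 mm across it, reaching from 13 mm to 61 mm above the pivot line; this point is 15 mm below its top, 121 mm above the shelf when level. Below the tab is the poise's body, 26 mm along the bar, 17 mm across
- pan_left_top (a point): centre of the upper face of the jar pan, a flat steel disc 150 mm across, 5 mm thick, 125 mm to the balance's +y side; stays horizontal as the beam tilts; 105 mm above the shelf when level, 91 mm at the start
- pan_right_top (a point): centre of the upper face of the empty pan, where the weights go: a flat steel disc 150 mm across, 5 mm thick, 125 mm to the balance's -y side. It stays horizontal as the beam tilts, and a load counts alike wherever it stands on it; 105 mm above the shelf when level, 119 mm at the start. It sinks with the beam
- jar_center (a point): glass jar of steel washers with a steel lid, 72 mm across, 106 mm tall, about 770 to 880 g, on the jar pan; this point is half-way up
- weight_500_center (a point): larger cast-iron knob weight, 500 g, 70 mm tall: body 47 mm across and 43 mm tall, above it a neck and a knob 28 mm across, knob from 54 to 70 mm above its foot; this point is on its axis, 35 mm above its foot
- weight_200_center (a point): smaller cast-iron knob weight, 200 g, 62 mm tall: body 33 mm across and 37 mm tall, above it a neck and a knob 22 mm across, knob from 46 to 62 mm above its foot; this point is on its axis, 31 mm above its foot
- caddy_center (a point): bystander: grey battery caddy with a black clip, 90 x 58 mm, 65 mm tall; its middle
- doorstop_center (a point): bystander: hard silicone doorstop wedge, 100 x 38 mm, 32 mm tall at the thick end; its middle
- torch: bystander: aluminium torch 165 mm long, 37 mm thick, lying beyond the balance
- spanner: bystander: steel spanner 170 mm long, lying flat on the robot's side of the balance
- paint_tin: bystander: small paint tin, 86 mm across, 98 mm tall, beyond the balance
Things that resemble listed ones, but are neither listed nor needed, are in the scene too. What is shaped like the part that bears jar_center but blue or yellow is not meant.

How it is judged:
On the way:
1. both iron weights stand upright on the empty pan (horizontal distance between each of weight_500_center, weight_200_center and pan_right_top below 0.075 m and z of weight_500_center in the frame of pan_right_top between 0.029 and 0.041 m and angle between each of weight_500_center, weight_200_center's own z axis and vertical below 0.12 rad and z of weight_200_center in the frame of pan_right_top between 0.025 and 0.037 m), for 0.2 s.
At the end, for the whole second after the job is handed in: Both weights stand upright (within 7 degrees) on the pan opposite the jar, the jar stands on its own pan, and the beam is at rest within 0.026 rad (1.5 degrees, about 19 g) of level, nothing touched by the robot (all of step 1 and horizontal distance between jar_center and pan_left_top below 0.06 m and z of jar_center in the frame of pan_left_top below 0.06 m and angle between jar_center's own z axis and vertical below 0.15 rad and value of joint beam between -0.026 and 0.026 rad and velocity of joint beam between -0.03 and 0.03 rad/s).
It fails at once if the jar is tipped, or moved more than 60 mm from the centre of its pan (angle between jar_center's own z axis and vertical above 0.35 rad or horizontal distance between jar_center and pan_left_top above 0.06 m).
It fails at once if the battery caddy, doorstop, torch, spanner or paint tin is moved by more than 30 mm (distance of any of caddy_center, doorstop_center, torch, spanner, paint_tin from where it was at the start of the episode above 0.03 m).
It also fails if it takes over 72 s, if anything falls off the work surface, if the arm or the gripper's body presses on something with over 40 N, if the wrist force passes 120 N, or if a joint passes its speed limit or range.

ROBOT

A 6-joint arm with a two-finger parallel gripper is mounted at the origin on the work surface. World frame = base frame: x ahead of the robot, y to its left, z up, the work surface at z = 0. Lengths are in m, angles in rad, forces in N, time in s.
With the tool pointing down it reaches from about 0.25 to 0.775 m from the base axis. Payload 4 kg.
Tool frame: the origin (TCP) lies midway between the tips of the shut fingers; the grasp point (between the pads) lies 19 mm behind it (robot.tcp_to_grasp is the distance from the TCP to the grasp point, in m); z points along the fingers, x is the direction in which the jaws open and shut, and the axes are right-handed (so a half turn about z gives the same grasp; the last joint's range is limited). The gripper opens to 94 mm and grips with 3 to 60 N. Pads are 16 mm wide; open, the fingers measure 119 mm over their backs; the gripper's body (75 mm by 177 mm) begins 78 mm behind the grasp point.
Start: joints at [-1.451, 0.087, 1.371, -0, 1.684, -0.103], TCP at [0.122, -0.536, 0.206] pointing down, gripper open.
Joint ranges: [-3.1, 3.1], [-0.76, 2.03], [0.27, 2.55], [-1.08, 4.22], [0.17, 2.65], [-2.57, 2.57]. Speed limits (rad/s): [2.79, 2.79, 3.14, 3.14, 3.14, 3.14].

INTERFACE

Orientations are given as [roll, pitch, yaw] about the fixed x, y, z axes, in that order (R = Rz(yaw) Ry(pitch) Rx(roll)).
In Python, from bench import get_obs, vision, robot gives the robot as it stands.
- The arm moves only by the tool servo_tool, never from a script. Its argument "targets" is text: rows parted by semicolons, each of 7 numbers parted by spaces: the opening, from 0 (shut) to 1 (fully open), then the shift along the tool's x, y, z as a fraction of full scale, then the turn, a rotation vector about the tool's x, y, z as a fraction of full scale. A call has 1 to 12 rows; each row is the pose to reach, as a shift and turn from the pose commanded when the call began, along the tool's axes at that moment, turning the shorter way round; what a row does not reach only later rows make up. Full scale, the value 1, is 0.25 m for a shift and pi rad for a turn. A row lasts 1/12 s, in which the tool goes at most 41.7 mm and 7.16 degrees, less where a joint would pass 70% of its speed; a pose out of reach is approached as far as the arm can. A call with a number of a shift or a turn outside -1 to 1 is refused whole. A call with a gripper value outside its range is refused whole. The fingers move at their own pace and stop on an object; the grip force is fixed at half the most. Time passes only in rows, so rows that repeat a pose let the fingers close. It gives the time, the measured TCP pose, the force and the opening at its end, in the units of the state.
- get_obs(): the state, without advancing time (a new reading comes with each control period).
- vision.snapshot(name): name is "scene" or "top" or "wrist"; returns a dict with "image" (420x560x3 uint8, red, green, blue), "mtx" (3x3 intrinsics, pixels), "world_from_camera" (4x4, takes a point from camera to world coordinates); the wrist camera has in their place "T_tool_cam" (4x4, takes a point from camera to tool coordinates, whose origin is the TCP and whose axes are the tool frame's). Camera axes: x right, y down, z forward; pixel columns grow to the right and rows downward; lengths in m; the calibration is good to about 2 mm. The wrist camera is an equidistant fisheye: a pixel r from the principal point sees the ray r / f radians off the axis. A picture is of the moment at which its call begins: read the wrist's pose just before it. There is no depth.
- robot.close_job(): hands the job in, once; it reports no verdict.
The state is a dict: "time": time; "joint_positions": joint angles; "qvel": joint speeds; "joint_torque": joint torques, N m; "tool_pos": TCP position; "ee_rot": TCP orientation; "wrist_force": force on the tool from outside, world axes, zero at the start; "wrist_torque": the same for the moment, N m; "width": finger opening in m.
Only numpy, scipy, OpenCV 4.12 (cv2) and the standard library are available. Lean on these libraries where they do the work, as an engineer would, in place of code of your own. Each camera call takes 0.05 s, during which the arm holds its last target.

## Working session

There is one attempt and no reset: what is moved stays moved. The work goes in short steps, Python scripts to look and compute and a tool call to move; the robot and the scene stay as the last step left them, time stands still between calls to the robot, and variables do not carry over. Pictures are saved under pics/ and viewed, and the job is handed in when it is done.

Besides the shell and the picture viewer there is one more tool, called after ">>>" as name(argument=value, ...), one argument or row to a line, values as JSON. servo_tool: Moves the arm, as the interface text tells. Its arguments: {"type":"object","properties":{"targets":{"type":"string"}},"required":["targets"]}

```bash
ls; mkdir -p pics; python3 - <<'E'
from bench import get_obs, vision, robot
import cv2,numpy as np,pickle
o=get_obs();print(o)
for n in ["scene","top","wrist"]:
    s=vision.snapshot(n);cv2.imwrite(f"pics/{n}0.png",s["image"][:,:,::-1]);pickle.dump(s,open(f"pics/{n}0.pkl","wb"))
    print(n,{k:np.round(v,4).tolist() for k,v in s.items() if k!="image"})
E
```

```text
pics
{'time': 0.0, 'joint_positions': array([-1.45112956e+00,  8.79332266e-02,  1.37222643e+00,  4.44921257e-06,
        1.68359775e+00, -1.03105001e-01]), 'qvel': array([ 0.0020761 , -0.00037922,  0.00098026,  0.00034814, -0.0015786 ,
       -0.0032589 ]), 'joint_torque': array([-8.65540969e-04, -3.40181351e+01, -3.02428401e+01,  7.16228387e-02,
        3.30705440e-02, -1.61368580e-04]), 'tool_pos': array([ 0.12144283, -0.53586901,  0.20433019]), 'ee_rot': array([-3.14136545e+00,  2.15280682e-03, -1.34802382e+00]), 'wrist_force': array([-0.11872708, -0.75735986, -0.42318177]), 'wrist_torque': array([-0.00878182, -0.02164066,  0.00014714]), 'width': 0.09404661526504328}
scene {'mtx': [[416.5559, 0.0, 278.4011], [0.0, 416.5559, 202.1934], [0.0, 0.0, 1.0]], 'world_from_camera': [[-0.2989, 0.5764, -0.7605, 1.353], [0.9542, 0.1907, -0.2304, 0.2398], [0.0122, -0.7946, -0.607, 0.7424], [0.0, 0.0, 0.0, 1.0]]}
top {'mtx': [[448.8779, 0.0, 272.9016], [0.0, 448.8779, 201.0352], [0.0, 0.0, 1.0]], 'world_from_camera': [[0.0235, -0.9936, 0.1101, 0.415], [-0.9997, -0.0229, 0.0065, 0.0112], [-0.0039, -0.1102, -0.9939, 1.2306], [0.0, 0.0, 0.0, 1.0]]}
wrist {'mtx': [[325.1923, 0.0, 276.4382], [0.0, 325.1923, 204.5191], [0.0, 0.0, 1.0]], 'T_tool_cam': [[1.0, -0.0013, -0.0002, 0.0002], [0.0013, 0.9706, 0.2405, -0.069], [-0.0002, -0.2405, 0.9706, -0.1787], [0.0, 0.0, 0.0, 1.0]]}
```

View pics/scene0.png

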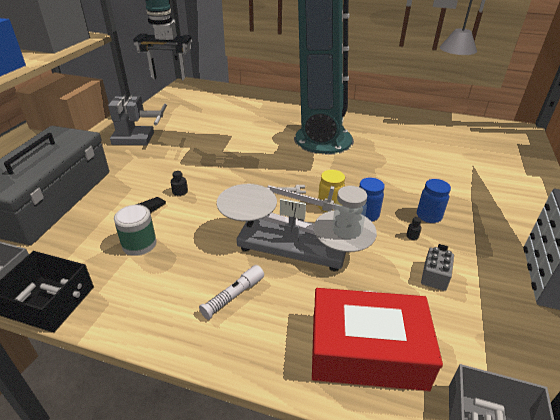

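View pics/top0.png

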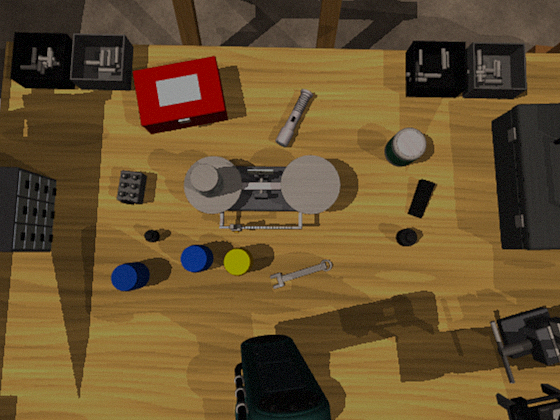

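View pics/wrist0.png

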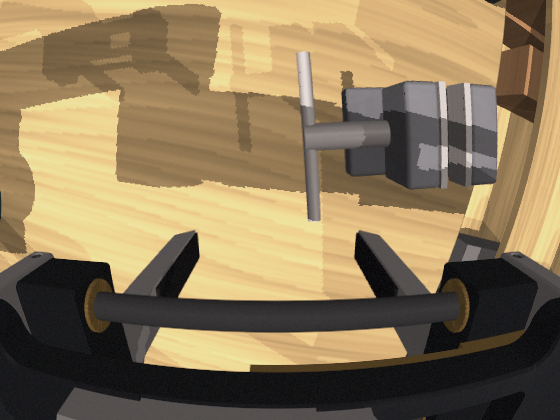

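```bash
python3 - <<'E'
import cv2,numpy as np
t=cv2.imread("pics/top0.png");s=cv2.imread("pics/scene0.png")
z=lambda im,x,y,w,h,W,H:cv2.resize(im[y:y+h,x:x+w],(W,H),interpolation=cv2.INTER_CUBIC)
a=np.hstack([z(t,380,213,50,50,260,300),z(t,130,213,50,50,260,300),z(s,155,160,50,50,260,300)][0:3])
b=np.hstack([z(s,390,205,50,50,260,290),z(t,180,140,180,100,520,290)])
cv2.imwrite("pics/crop0.png",np.vstack([a,b]))
cv2.imwrite("pics/crop1.png",z(s,205,165,180,110,790,480))
E
```

```text
(no output)
```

View pics/crop0.png

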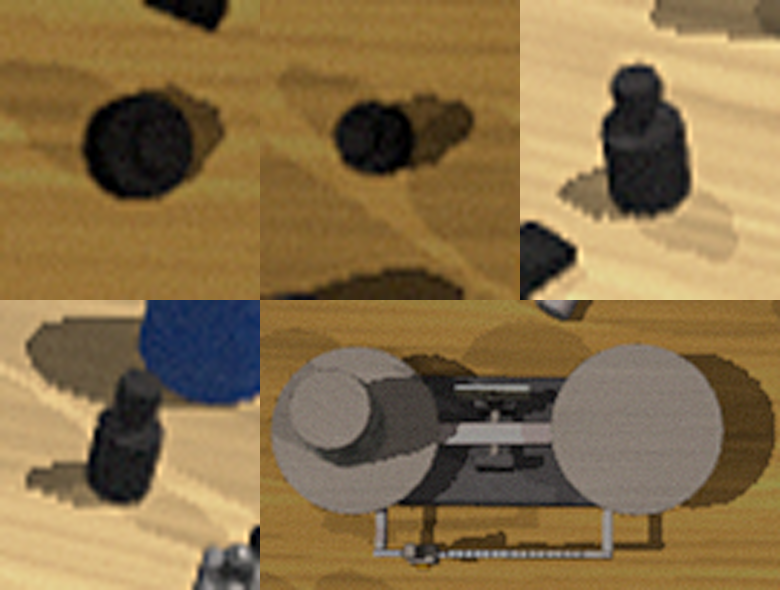

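View pics/crop1.png

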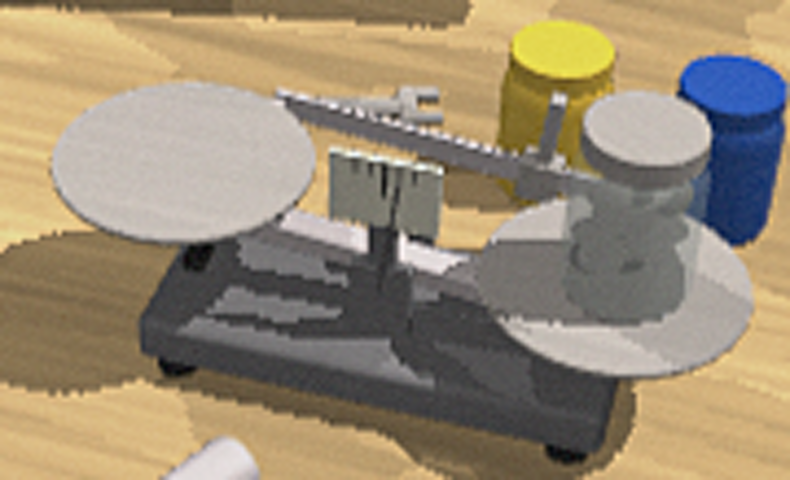

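```bash
cat > h.py <<'E'
import numpy as np,cv2,pickle
def ray(s,u,v):
    M=s["world_from_camera"];d=np.linalg.inv(s["mtx"])@[u,v,1.];return M[:3,3],M[:3,:3]@d
def plane(s,u,v,z):
    o,d=ray(s,u,v);return o+d*(z-o[2])/d[2]
def proj(s,p):
    M=np.linalg.inv(s["world_from_camera"]);q=s["mtx"]@(M@[*p,1.])[:3];return q[:2]/q[2]
def tri(s1,p1,s2,p2):
    o1,d1=ray(s1,*p1);o2,d2=ray(s2,*p2)
    t=np.linalg.lstsq(np.c_[d1,-d2],o2-o1,rcond=None)[0];a=o1+d1*t[0];b=o2+d2*t[1];return (a+b)/2,np.linalg.norm(a-b)
E
python3 - <<'E'
from h import *
t=pickle.load(open("pics/top0.pkl","rb"));s=pickle.load(open("pics/scene0.pkl","rb"))
def blob(s,box,th=45):
    x,y,w,h=box;g=s["image"][y:y+h,x:x+w].max(2);m=cv2.morphologyEx((g<th).astype(np.uint8),cv2.MORPH_OPEN,np.ones((2,2)))
    n,l,st,c=cv2.connectedComponentsWithStats(m)
    i=1+np.argmax(st[1:,4]);ys,xs=np.where(l==i);return st[i].tolist(),(c[i]+[x,y]).tolist(),xs+x,ys+y
for nm,bt,bs,h in [("500",(390,224,28,30),(165,165,28,36),.07),("200",(142,226,24,20),(403,214,22,28),.062)]:
    a=blob(t,bt);b=blob(s,bs);print(nm,a[:2],b[:2])
    print(" tri ",tri(t,a[1],s,b[1]), "top at half z",plane(t,*a[1],h*.4),"scene",plane(s,*b[1],h*.45))
# pans: fit ellipse grey
g=t["image"].astype(int)
m=((g.max(2)-g.min(2)<40)&(g.min(2)>85)).astype(np.uint8)
cs,_=cv2.findContours(m,cv2.RETR_EXTERNAL,cv2.CHAIN_APPROX_NONE)
for c in cs:
    if cv2.contourArea(c)>300:
        x=cv2.boundingRect(c);print(x,cv2.contourArea(c),cv2.fitEllipse(c))
cv2.imwrite("pics/m.png",m*255)
E
```

```text
500 ([7, 6, 21, 17, 286], [407.24825174825173, 238.03496503496504]) ([7, 18, 16, 13, 151], [180.0728476821192, 189.82119205298014])
 tri  (array([ 4.57233306e-01, -3.47453587e-01, -4.13680421e-04]), np.float64(0.005059726993203529)) top at half z [ 0.4571608 -0.3415823  0.028    ] scene [ 0.49565975 -0.31953492  0.0315    ]
200 ([4, 5, 15, 12, 141], [152.89361702127658, 236.5886524822695]) ([5, 8, 13, 19, 169], [413.8343195266272, 231.42603550295857])
 tri  (array([0.44550498, 0.34290841, 0.0106767 ]), np.float64(0.000838487446171035)) top at half z [0.44519028 0.33864101 0.0248    ] scene [0.46669386 0.34089071 0.0279    ]
(184, 156, 57, 73) 1738.5 ((212.88800048828125, 189.61721801757812), (48.584781646728516, 69.44489288330078), 158.52261352539062)
(242, 155, 98, 74) 2987.0 ((292.36944580078125, 194.4532470703125), (57.237674713134766, 109.33344268798828), 62.7557258605957)
(394, 128, 32, 31) 734.5 ((409.3894958496094, 143.15750122070312), (29.97922134399414, 31.28877067565918), 115.67009735107422)
(276, 89, 36, 55) 393.5 ((289.4350280761719, 124.47154235839844), (9.422698020935059, 76.81220245361328), 27.382099151611328)
(156, 74, 45, 33) 1017.0 ((177.9183349609375, 89.86048889160156), (28.4871883392334, 49.64805603027344), 79.44379425048828)
```

View pics/m.png

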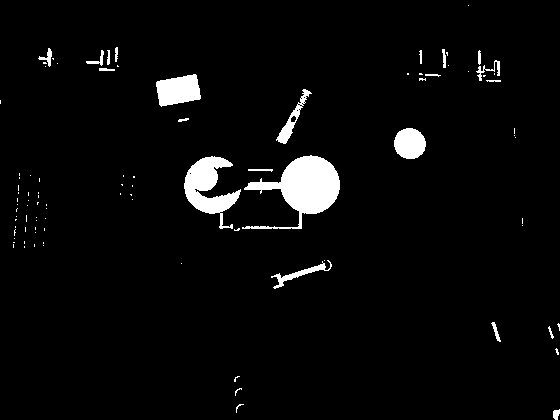

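```bash
python3 - <<'E'
from h import *
t=pickle.load(open("pics/top0.pkl","rb"));s=pickle.load(open("pics/scene0.pkl","rb"))
def blob(s,box,th):
    x,y,w,h=box;g=s["image"][y:y+h,x:x+w].astype(int);m=(g.max(2)<th).astype(np.uint8)
    n,l,st,c=cv2.connectedComponentsWithStats(m)
    i=1+np.argmax(st[1:,4]);return (st[i][:4]+[x,y,0,0]).tolist(),(c[i]+[x,y]).round(1).tolist()
for nm,bt,bs,h in [("500",(390,224,28,30),(165,168,28,32),.07),("200",(142,226,24,20),(403,214,22,28),.062)]:
  for th in (30,38,50,65,80):
    a=blob(t,bt,th);b=blob(s,bs,th);print(nm,th,a,b,plane(t,*a[1],h*.33).round(4),plane(s,*b[1],h*.43).round(4))
# right pan
g=t["image"].astype(int)
m=((g.max(2)-g.min(2)<40)&(g.min(2)>85)).astype(np.uint8)
c=[c for c in cv2.findContours(m,cv2.RETR_EXTERNAL,cv2.CHAIN_APPROX_NONE)[0] if 2900<cv2.contourArea(c)<3100][0][:,0]
c=c[(c[:,0]>290)&(c[:,1]<214)]; e=cv2.fitEllipse(c);print("R pan",e,plane(t,*e[0],.119))
m2=((g.max(2)-g.min(2)<40)&(g.min(2)>70)).astype(np.uint8)
pr=plane(t,*e[0],.119)
# left pan leftmost etc.
xs=np.where(m[150:215,183:245]); 
cl=[c for c in cv2.findContours(m,cv2.RETR_EXTERNAL,cv2.CHAIN_APPROX_NONE)[0] if 1700<cv2.contourArea(c)<1800][0][:,0]
cl=cl[(cl[:,1]<213)&((cl[:,0]<215))|((cl[:,1]<162)&(cl[:,0]<230))];e=cv2.fitEllipse(cl);print("L pan",e,plane(t,*e[0],.091),pr-plane(t,*e[0],.091))
print("tab guess", [plane(t,u,v,.08) for u,v in((222,228),(301,228))])
E
```

```text
500 30 ([396, 229, 21, 17], [406.0, 236.9]) ([171, 184, 7, 11], [173.6, 188.9]) [ 0.4603 -0.3397  0.0231] [ 0.4958 -0.3407  0.0301]
500 38 ([396, 229, 21, 17], [406.1, 237.0]) ([171, 174, 16, 22], [177.9, 185.9]) [ 0.46   -0.34    0.0231] [ 0.4782 -0.3361  0.0301]
500 50 ([396, 228, 21, 18], [406.3, 237.0]) ([171, 172, 16, 24], [178.3, 185.1]) [ 0.46   -0.3405  0.0231] [ 0.4742 -0.337   0.0301]
500 65 ([396, 228, 21, 18], [406.4, 236.9]) ([171, 171, 16, 25], [178.3, 183.9]) [ 0.4603 -0.3408  0.0231] [ 0.4686 -0.34    0.0301]
500 80 ([396, 228, 22, 18], [406.8, 236.7]) ([171, 171, 17, 25], [178.4, 183.9]) [ 0.4609 -0.3419  0.0231] [ 0.4685 -0.3397  0.0301]
200 30 ([145, 230, 15, 12], [152.1, 235.6]) ([407, 227, 10, 13], [409.7, 234.4]) [0.4479 0.3421 0.0205] [0.4805 0.3315 0.0267]
200 38 ([145, 230, 15, 12], [152.0, 235.7]) ([407, 219, 13, 21], [412.9, 230.4]) [0.4476 0.3424 0.0205] [0.4617 0.3385 0.0267]
200 50 ([145, 230, 15, 12], [152.0, 235.7]) ([407, 218, 14, 22], [413.2, 229.9]) [0.4476 0.3424 0.0205] [0.4594 0.3392 0.0267]
200 65 ([144, 230, 22, 12], [153.8, 235.6]) ([407, 217, 14, 23], [414.0, 228.7]) [0.448  0.3375 0.0205] [0.4538 0.3409 0.0267]
200 80 ([144, 230, 22, 12], [154.3, 235.4]) ([406, 217, 17, 23], [414.0, 228.5]) [0.4486 0.3362 0.0205] [0.453  0.3409 0.0267]
R pan ((309.85107421875, 184.3338165283203), (57.722625732421875, 58.361148834228516), 84.87578582763672) [ 0.58225113 -0.07290018  0.119     ]
L pan ((203.66567993164062, 179.90577697753906), (35.53134536743164, 56.043182373046875), 22.15584945678711) [0.59170156 0.1978114  0.091     ] [-0.00945043 -0.27071158  0.028     ]
tab guess [array([0.46989204, 0.14755123, 0.08      ]), array([ 0.47461347, -0.05482805,  0.08      ])]
```

```bash
cat >> h.py <<'E'
from scipy.spatial.transform import Rotation as R
def go(p,yaw=-1.548):
    from bench import get_obs
    o=get_obs();M=R.from_euler('xyz',o["ee_rot"])
    T=R.from_euler('xyz',[np.pi,0,yaw])
    d=M.inv().apply(np.array(p)-o["tool_pos"])/.25; r=(M.inv()*T).as_rotvec()/np.pi
    print("t",round(o["time"],2),"pos",o["tool_pos"].round(4),"yaw",o["ee_rot"].round(3),"F",o["wrist_force"].round(1),"w",round(o["width"],4));print("shift",d.round(3),"turn",r.round(4))
E
python3 -c "
from h import *
go((.3,-.43,.24));go((.462,-.34,.16))"
```

```text
t 0.15 pos [ 0.1215 -0.536   0.2046] yaw [-3.141e+00  2.000e-03 -1.348e+00] F [ 0.2 -0.  -0.2] w 0.0942
shift [-0.256 -0.79  -0.141] turn [0.     0.0005 0.0637]
t 0.15 pos [ 0.1215 -0.536   0.2046] yaw [-3.141e+00  2.000e-03 -1.348e+00] F [ 0.2 -0.  -0.2] w 0.0942
shift [-0.463 -1.502  0.179] turn [0.     0.0005 0.0637]
```

>>> servo_tool(
  targets="1 -0.06 0 -0.14 0 0 0.064; 1 -0.31 -1 -0.14 0 0 0.064; 1 -0.31 -1 -0.14 0 0 0.064; 1 -0.31 -1 -0.14 0 0 0.064; 1 -0.31 -1 -0.14 0 0 0.064; 1 -0.31 -1 -0.14 0 0 0.064; 1 -0.31 -1 -0.14 0 0 0.064; 1 -0.31 -1 -0.14 0 0 0.064; 1 -0.31 -1 -0.14 0 0 0.064",
)

```text
time: 0.9
tool_pos: [0.3503, -0.4039, 0.24]
ee_rot: [3.141, 0.001, -1.544]
wrist_force: [0.0, -0.0, -1.4]
width: 0.094
```

```bash
python3 -c "
from h import *
go((.462,-.34,.16))"
```

```text
t 0.9 pos [ 0.3503 -0.4039  0.24  ] yaw [ 3.141e+00  1.000e-03 -1.544e+00] F [ 0.  -0.  -1.4] w 0.094
shift [-0.243 -0.454  0.32 ] turn [0.0001 0.0003 0.0013]
```

>>> servo_tool(
  targets="1 -0.24 -0.45 0.3 0 0 0; 1 -0.24 -0.45 0.3 0 0 0; 1 -0.24 -0.45 0.3 0 0 0; 1 -0.24 -0.45 0.3 0 0 0; 1 -0.24 -0.45 0.3 0 0 0; 1 -0.24 -0.45 0.3 0 0 0",
)

```text
time: 1.4
tool_pos: [0.4582, -0.3436, 0.1641]
ee_rot: [3.138, 0.001, -1.549]
wrist_force: [0.2, 0.3, -0.1]
width: 0.0942
```

```bash
cat >> h.py <<'E'
def wshot(name):
    from bench import get_obs,vision
    o=get_obs();s=vision.snapshot("wrist");s["o"]=o
    T=np.eye(4);T[:3,:3]=R.from_euler('xyz',o["ee_rot"]).as_matrix();T[:3,3]=o["tool_pos"];s["W"]=T@s["T_tool_cam"]
    cv2.imwrite(f"pics/{name}.png",s["image"][:,:,::-1]);pickle.dump(s,open(f"pics/{name}.pkl","wb"));return s
def wplane(s,u,v,z):
    K=s["mtx"];d=np.array([(u-K[0,2]),(v-K[1,2])])/K[0,0];r=np.hypot(*d)
    c=np.r_[d/r*np.sin(r),np.cos(r)] if r>0 else np.array([0,0,1.])
    d=s["W"][:3,:3]@c;o=s["W"][:3,3];return o+d*(z-o[2])/d[2]
def wproj(s,p):
    c=(np.linalg.inv(s["W"])@[*p,1.])[:3];r=np.arctan2(np.hypot(c[0],c[1]),c[2]);K=s["mtx"]
    return K[:2,2]+K[0,0]*r*c[:2]/np.hypot(c[0],c[1])
E
python3 -c "
from h import *
s=wshot('w1');print(s['o']['tool_pos'],wproj(s,(.462,-.34,.07)),wproj(s,(.462,-.34,.0)))"
```

```text
[ 0.45816365 -0.34355058  0.16411234] [272.19770407 201.447252  ] [273.08157702 186.14609735]
```

View pics/w1.png

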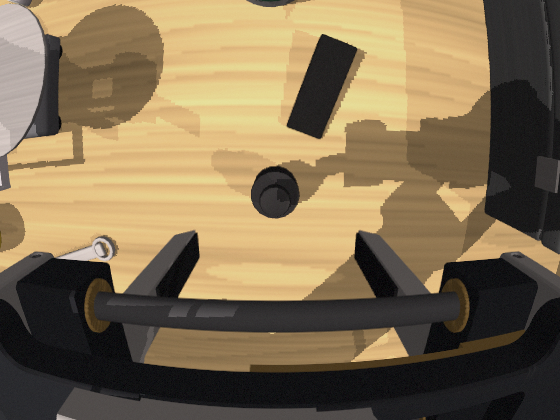

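```bash
python3 -c "
from h import *
s=pickle.load(open('pics/w1.pkl','rb'));g=s['image'].max(2)[160:225,240:310]
n,l,st,c=cv2.connectedComponentsWithStats((g<60).astype(np.uint8));i=1+np.argmax(st[1:,4]);print(st[i],c[i]+[240,160])
cv2.imwrite('pics/w1c.png',cv2.resize(s['image'][155:230,230:320,::-1],(720,600),interpolation=cv2.INTER_CUBIC))
print(wplane(s,276,200,.07),wplane(s,274.5,193,.03))
"
```

```text
[  11    6   48   52 1817] [274.95872317 191.81067694]
[ 0.46334935 -0.34325204  0.07      ] [ 0.46093118 -0.34174088  0.03      ]
```

View pics/w1c.png

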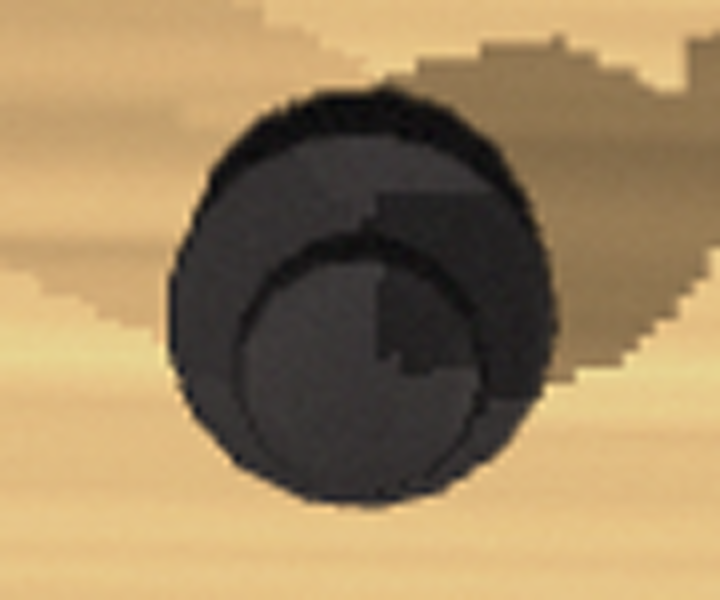

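```bash
python3 -c "
from h import *
s=pickle.load(open('pics/w1.pkl','rb'))
print(wplane(s,275,202.2,.07),wplane(s,275.2,195,.043))
go((.4615,-.342,.014))
"
```

```text
[ 0.4613818  -0.34242873  0.07      ] [ 0.46179632 -0.34247095  0.043     ]
t 1.45 pos [ 0.4582 -0.3444  0.1655] yaw [ 3.14e+00 -1.00e-03 -1.55e+00] F [-0.  -0.   0.6] w 0.0941
shift [-0.01  -0.014  0.606] turn [ 0.0004 -0.0002 -0.0007]
```

>>> servo_tool(
  targets="1 -0.01 -0.014 0.1 0 0 0; 1 -0.01 -0.014 0.25 0 0 0; 1 -0.01 -0.014 0.4 0 0 0; 1 -0.01 -0.014 0.54 0 0 0; 1 -0.01 -0.014 0.6 0 0 0; 1 -0.01 -0.014 0.6 0 0 0; 1 -0.01 -0.014 0.6 0 0 0; 0 -0.01 -0.014 0.6 0 0 0; 0 -0.01 -0.014 0.6 0 0 0; 0 -0.01 -0.014 0.6 0 0 0; 0 -0.01 -0.014 0.6 0 0 0; 0 -0.01 -0.014 0.6 0 0 0",
)

```text
time: 2.45
tool_pos: [0.4633, -0.3411, 0.0166]
ee_rot: [-3.14, -0.001, -1.549]
wrist_force: [-0.1, -0.2, 0.1]
width: 0.0641
```

```bash
python3 -c "
from h import *
go((.61,-.073,.15))
"
```

```text
t 2.45 pos [ 0.4633 -0.3411  0.0166] yaw [-3.140e+00 -1.000e-03 -1.549e+00] F [-0.1 -0.2  0.1] w 0.0641
shift [-1.058 -0.611 -0.534] turn [-0.0004 -0.0005 -0.0003]
```

>>> servo_tool(
  targets="0 0 0 0 0 0 0; 0 0 0 0 0 0 0; 0 0 0 0 0 0 0; 0 0 0 0 0 0 0; 0 0 0 0 0 0 0; 0 0 0 -0.05 0 0 0; 0 0 0 -0.2 0 0 0; 0 0 0 -0.35 0 0 0; 0 0 0 -0.5 0 0 0; 0 0 0 -0.6 0 0 0;  0 0 0 -0.6 0 0 0",
)

```text
time: 3.37
tool_pos: [0.4653, -0.3424, 0.173]
ee_rot: [-3.132, -0.008, -1.549]
wrist_force: [0.4, -0.7, -3.0]
width: 0.0464
```

```bash
python3 -c "
from h import *
go((.61,-.073,.17))
"
```

```text
t 3.37 pos [ 0.4653 -0.3424  0.173 ] yaw [-3.132 -0.008 -1.549] F [ 0.4 -0.7 -3. ] w 0.0464
shift [-1.065 -0.602  0.009] turn [-0.0029 -0.0026 -0.0003]
```

>>> servo_tool(
  targets="0 -0.1 -0.06 0 0 0 0; 0 -0.22 -0.13 0 0 0 0; 0 -0.34 -0.2 0 0 0 0; 0 -0.46 -0.27 0 0 0 0; 0 -0.58 -0.34 0 0 0 0; 0 -0.7 -0.41 0 0 0 0; 0 -0.82 -0.48 0 0 0 0; 0 -0.93 -0.54 0 0 0 0; 0 -1 -0.6 0 0 0 0;0 -1 -0.6 0 0 0 0;0 -1 -0.6 0 0 0 0",
)

```text
time: 4.28
tool_pos: [0.6061, -0.0857, 0.1618]
ee_rot: [3.135, 0.001, -1.546]
wrist_force: [-0.5, -0.1, -4.9]
width: 0.0465
```

```bash
python3 -c "
from h import *
from bench import vision
go((.61,-.073,.137))
s=wshot('w2')
for n in('scene','top'):
    a=vision.snapshot(n);pickle.dump(a,open(f'pics/{n}2.pkl','wb'));cv2.imwrite(f'pics/{n}2.png',a['image'][:,:,::-1])
cv2.imwrite('pics/c2.png',np.vstack([cv2.resize(cv2.imread('pics/scene2.png')[130:290,190:400],(630,480)),]))
"
```

```text
t 4.28 pos [ 0.6061 -0.0857  0.1618] yaw [ 3.135e+00  1.000e-03 -1.546e+00] F [-0.5 -0.1 -4.9] w 0.0465
shift [-0.05  -0.017  0.099] turn [0.002  0.0004 0.0005]
```

View pics/w2.png

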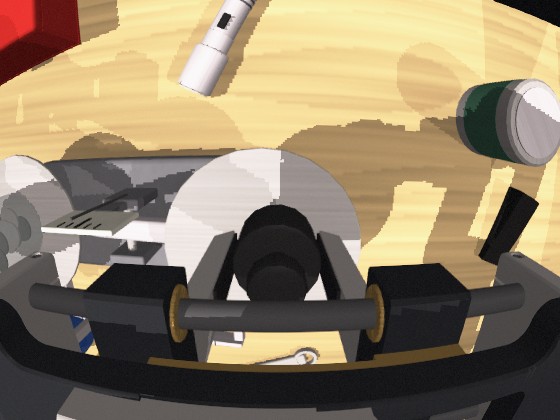

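View pics/c2.png

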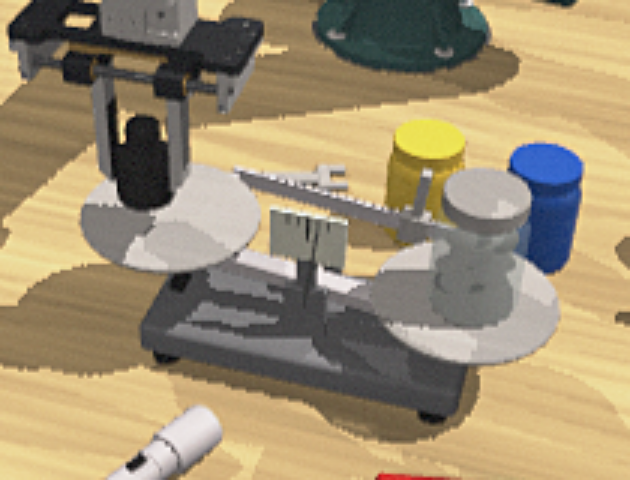

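```bash
python3 -c "
from h import *
s=pickle.load(open('pics/w2.pkl','rb'))
P=[wplane(s,u,v,.119) for u,v in((166,235),(361,240),(263,148),(340,185),(190,185))]
for p in P:print(p.round(4))
A=np.array(P)[:,:2];x=np.linalg.lstsq(np.c_[2*A,np.ones(len(A))],(A**2).sum(1),rcond=None)[0];print(x[:2],np.sqrt(x[2]+(x[:2]**2).sum()))
go((.61,-.073,.137))
"
```

```text
[ 0.5945 -0.0033  0.119 ]
[ 0.5944 -0.1489  0.119 ]
[ 0.6594 -0.0756  0.119 ]
[ 0.6352 -0.1298  0.119 ]
[ 0.6329 -0.0241  0.119 ]
[ 0.58522042 -0.07674267] 0.07300733774044357
t 4.43 pos [ 0.6061 -0.088   0.1636] yaw [ 3.138  0.    -1.55 ] F [-0.1  0.1 -4.7] w 0.0464
shift [-0.06  -0.017  0.107] turn [ 0.0011  0.0001 -0.0007]
```

>>> servo_tool(
  targets="0 -0.05 -0.02 0 0 0 0; 0 -0.05 -0.02 0.05 0 0 0; 0 -0.05 -0.02 0.08 0 0 0; 0 -0.05 -0.02 0.09 0 0 0; 0 -0.05 -0.02 0.095 0 0 0; 0 -0.05 -0.02 0.1 0 0 0; 0 -0.05 -0.02 0.1 0 0 0",
)

```text
time: 5.02
tool_pos: [0.612, -0.075, 0.1402]
ee_rot: [3.141, -0.0, -1.549]
wrist_force: [0.9, 0.9, -4.8]
width: 0.0465
```

>>> servo_tool(
  targets="0 0 0 0.006 0 0 0; 0 0 0 0.012 0 0 0; 0 0 0 0.018 0 0 0;  0 0 0 0.018 0 0 0",
)

```text
time: 5.35
tool_pos: [0.6119, -0.0748, 0.1357]
ee_rot: [3.141, 0.0, -1.549]
wrist_force: [0.3, 0.2, -3.9]
width: 0.0469
```

>>> servo_tool(
  targets="0 0 0 0.004 0 0 0; 0 0 0 0.008 0 0 0; 0 0 0 0.008 0 0 0",
)

```text
time: 5.6
tool_pos: [0.6122, -0.0748, 0.1343]
ee_rot: [-3.141, -0.0, -1.549]
wrist_force: [0.7, -0.2, -3.7]
width: 0.0466
```

```bash
python3 -c "
from bench import vision
from h import *
a=vision.snapshot('scene');pickle.dump(a,open('pics/scene3.pkl','wb'))
cv2.imwrite('pics/c3.png',cv2.resize(a['image'][130:290,190:400,::-1],(787,600),interpolation=cv2.INTER_CUBIC))
"
```

```text
(no output)
```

View pics/c3.png

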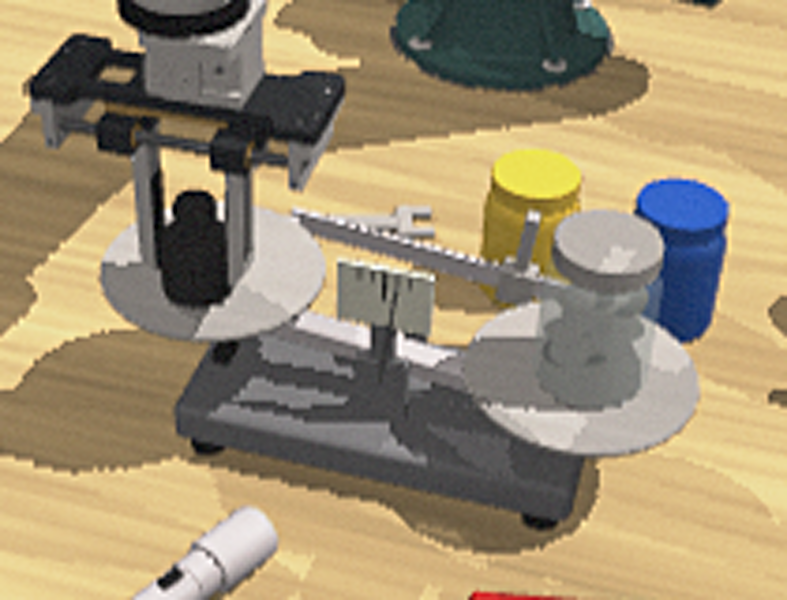

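>>> servo_tool(
  targets="0 0 0 0.004 0 0 0; 0 0 0 0.008 0 0 0; 0 0 0 0.008 0 0 0;0 0 0 0.008 0 0 0",
)

```text
time: 5.98
tool_pos: [0.6123, -0.0749, 0.1332]
ee_rot: [-3.14, -0.001, -1.549]
wrist_force: [-1.4, -0.3, 1.9]
width: 0.0462
```

>>> servo_tool(
  targets="0.7 0 0 0 0 0 0; 0.7 0 0 0 0 0 0; 0.7 0 0 0 0 0 0; 0.7 0 0 0 0 0 0; 0.7 0 0 -0.04 0 0 0; 0.7 0 0 -0.12 0 0 0;  0.7 0 0 -0.25 0 0 0; 0.7 0 0 -0.38 0 0 0; 0.7 0 0 -0.42 0 0 0; 0.7 0 0 -0.42 0 0 0",
)

```text
time: 6.82
tool_pos: [0.614, -0.0752, 0.2422]
ee_rot: [-3.132, -0.002, -1.549]
wrist_force: [0.1, -0.2, 1.1]
width: 0.0659
```

```bash
python3 -c "
from h import *
s=wshot('w4')
go((.45,.16,.25));go((.449,.341,.16))"
```

```text
t 6.87 pos [ 0.613  -0.0749  0.2389] yaw [-3.138e+00 -1.000e-03 -1.549e+00] F [-0.4  0.6 -0.5] w 0.0659
shift [-0.954  0.631 -0.048] turn [-0.0013 -0.0003 -0.0003]
t 6.87 pos [ 0.613  -0.0749  0.2389] yaw [-3.138e+00 -1.000e-03 -1.549e+00] F [-0.4  0.6 -0.5] w 0.0659
shift [-1.678  0.621  0.311] turn [-0.0013 -0.0003 -0.0003]
```

View pics/w4.png

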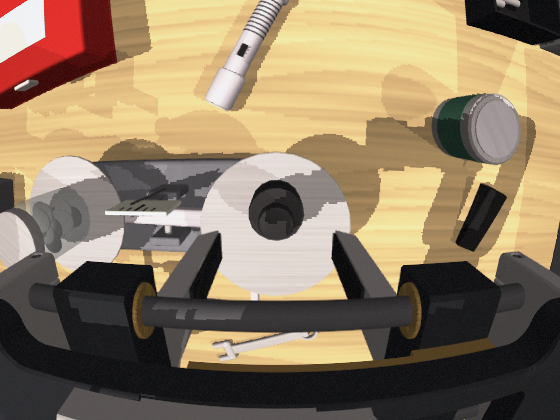

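>>> servo_tool(
  targets="0.7 -0.05 0.17 -0.05 0 0 0; 0.7 -0.95 0.65 -0.05 0 0 0; 0.7 -0.95 0.65 -0.05 0 0 0; 0.7 -0.95 0.65 -0.05 0 0 0; 0.7 -0.95 0.65 -0.05 0 0 0; 0.7 -0.95 0.65 -0.05 0 0 0; 0.7 -0.95 0.65 -0.05 0 0 0; 0.7 -0.95 0.65 -0.05 0 0 0; 0.7 -0.95 0.65 -0.05 0 0 0; 0.7 -0.95 0.65 -0.05 0 0 0",
)

```text
time: 7.7
tool_pos: [0.4439, 0.1589, 0.2475]
ee_rot: [3.139, -0.002, -1.548]
wrist_force: [-0.2, 0.0, 0.3]
width: 0.0655
```

```bash
python3 -c "
from h import *
go((.449,.341,.16))"
```

```text
t 7.7 pos [0.4439 0.1589 0.2475] yaw [ 3.139e+00 -2.000e-03 -1.548e+00] F [-0.2  0.   0.3] w 0.0655
shift [-0.728 -0.038  0.349] turn [ 0.0009 -0.0005 -0.    ]
```

>>> servo_tool(
  targets="0.7 -0.73 -0.04 0.3 0 0 0; 0.7 -0.73 -0.04 0.3 0 0 0; 0.7 -0.73 -0.04 0.3 0 0 0; 0.7 -0.73 -0.04 0.3 0 0 0; 0.7 -0.73 -0.04 0.3 0 0 0; 0.7 -0.73 -0.04 0.3 0 0 0; 0.7 -0.73 -0.04 0.3 0 0 0; 0.7 -0.73 -0.04 0.3 0 0 0",
)

```text
time: 8.37
tool_pos: [0.4516, 0.3401, 0.1737]
ee_rot: [3.141, -0.002, -1.551]
wrist_force: [-0.1, -0.5, -1.0]
width: 0.0658
```

```bash
python3 -c "
from h import *
s=wshot('w5')
go((.449,.341,.16))
t=pickle.load(open('pics/top0.pkl','rb'))
h=cv2.cvtColor(t['image'],cv2.COLOR_RGB2HSV)
for lo,hi in(((100,120,60),(130,255,255)),((22,170,120),(35,255,255))):
    n,l,st,c=cv2.connectedComponentsWithStats(cv2.inRange(h,lo,hi))
    for i in range(1,n):
        if st[i,4]>200:print(st[i],c[i],plane(t,*c[i],.1))
"
```

```text
t 8.42 pos [0.4517 0.34   0.1746] yaw [-3.141e+00 -1.000e-03 -1.552e+00] F [-0.1 -0.5  0.3] w 0.0657
shift [-0.004  0.011  0.058] turn [-0.0001 -0.0003 -0.0012]
[181 245  26  27 542] [193.53136531 258.31918819] [0.39154604 0.21365213 0.1       ]
[111 264  26  27 534] [123.92883895 277.15543071] [0.34094557 0.38507703 0.1       ]
[224 249  26  26 536] [236.26679104 261.58022388] [0.38599101 0.1065225  0.1       ]
```

View pics/w5.png

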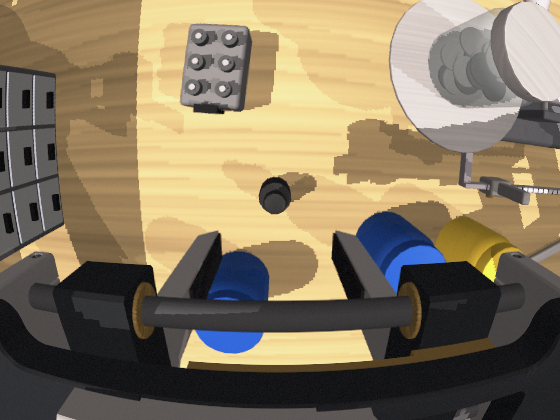

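```bash
python3 -c "
from h import *
s=pickle.load(open('pics/w5.pkl','rb'))
cv2.imwrite('pics/w5c.png',cv2.resize(s['image'][160:230,240:310,::-1],(600,600),interpolation=cv2.INTER_CUBIC))
"
```

```text
(no output)
```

View pics/w5c.png

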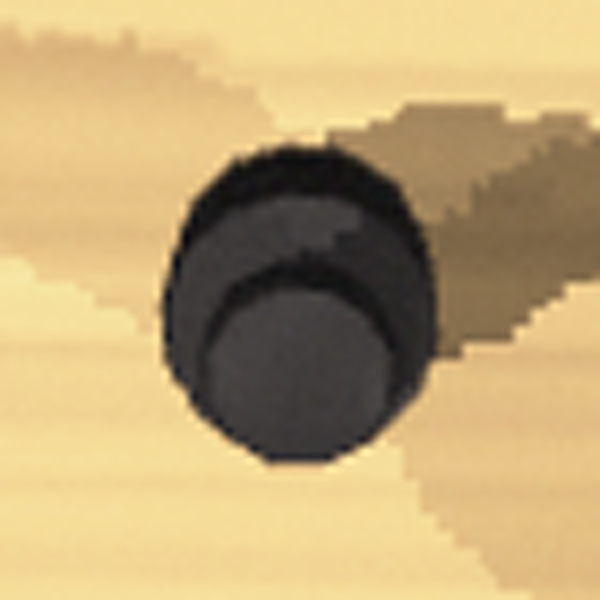

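```bash
python3 -c "
from h import *
s=pickle.load(open('pics/w5.pkl','rb'))
a=wplane(s,274.65,203.75,.062);b=wplane(s,275,196.75,.037);print(a,b)
go(((a+b)/2*[1,1,0])+[0,0,.012])
"
```

```text
[0.44932454 0.34118382 0.062     ] [0.45033599 0.3409335  0.037     ]
t 8.42 pos [0.4517 0.34   0.1746] yaw [-3.141e+00 -1.000e-03 -1.552e+00] F [-0.1 -0.5  0.3] w 0.0657
shift [-0.005  0.008  0.65 ] turn [-0.0001 -0.0003 -0.0012]
```

>>> servo_tool(
  targets="0.7 -0.005 0.008 0.1 0 0 0; 0.7 -0.005 0.008 0.25 0 0 0; 0.7 -0.005 0.008 0.4 0 0 0; 0.7 -0.005 0.008 0.55 0 0 0; 0.6 -0.005 0.008 0.63 0 0 0; 0.5 -0.005 0.008 0.64 0 0 0; 0 -0.005 0.008 0.64 0 0 0; 0 -0.005 0.008 0.64 0 0 0; 0 -0.005 0.008 0.64 0 0 0; 0 -0.005 0.008 0.64 0 0 0; 0 -0.005 0.008 0.64 0 0 0; 0 -0.005 0.008 0.64 0 0 0",
)

```text
time: 9.42
tool_pos: [0.4507, 0.3435, 0.0176]
ee_rot: [-3.136, 0.001, -1.549]
wrist_force: [-0.5, -2.7, 7.1]
width: 0.0324
```

>>> servo_tool(
  targets="0 0 0 0 0 0 0; 0 0 0 0 0 0 0; 0 0 0 0 0 0 0",
)

```text
time: 9.67
tool_pos: [0.4507, 0.3435, 0.0176]
ee_rot: [-3.136, 0.001, -1.549]
wrist_force: [1.0, -3.0, 6.8]
width: 0.0325
```

```bash
python3 -c "
from h import *
from bench import vision
s=wshot('w6')
a=vision.snapshot('scene')
cv2.imwrite('pics/c6.png',np.hstack([cv2.resize(a['image'][150:300,330:480,::-1],(400,400)),cv2.resize(s['image'][...,::-1],(400,400))]))
"
```

```text
(no output)
```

View pics/c6.png

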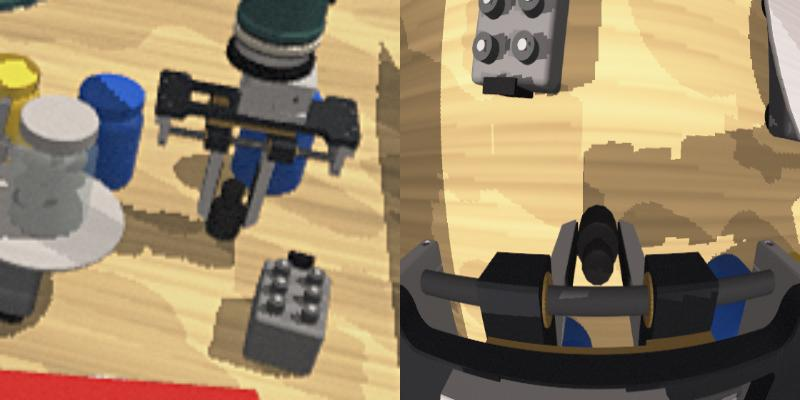

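```bash
python3 -c "
from h import *
from bench import vision
a=vision.snapshot('scene')
s=pickle.load(open('pics/w6.pkl','rb'))
cv2.imwrite('pics/c6.png',np.hstack([cv2.resize(a['image'][190:250,390:450,::-1],(400,400),interpolation=cv2.INTER_CUBIC),cv2.resize(s['image'][200:300,370-140:470-140,::-1],(400,400))]))
"
```

```text
(no output)
```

View pics/c6.png

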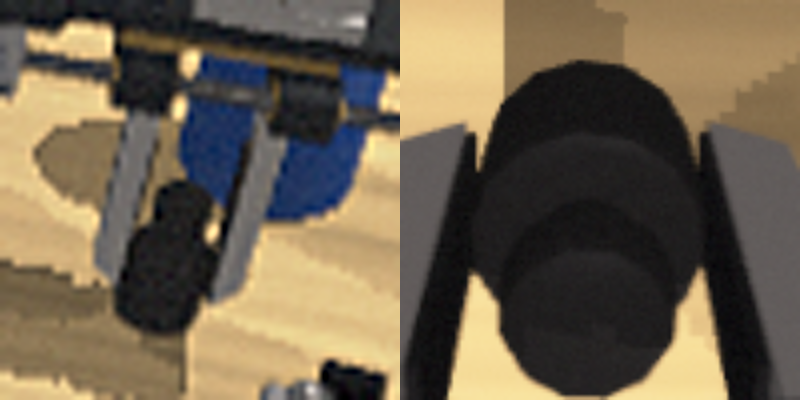

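>>> servo_tool(
  targets="0 0 0 -0.01 0 0 0; 0 0 0 -0.02 0 0 0; 0 0 0 -0.04 0 0 0; 0 0 0 -0.04 0 0 0",
)

```text
time: 10.15
tool_pos: [0.4486, 0.3434, 0.0252]
ee_rot: [-3.141, 0.001, -1.549]
wrist_force: [-0.5, 1.0, -1.6]
width: 0.0323
```

>>> servo_tool(
  targets="0 0 0 -0.1 0 0 0; 0 0 0 -0.25 0 0 0; 0 0 0 -0.4 0 0 0; 0 0 0 -0.55 0 0 0; 0 0 0 -0.7 0 0 0; 0 0 0 -0.85 0 0 0; 0 0 0 -0.9 0 0 0; 0 0 0 -0.9 0 0 0; 0 0 0 -0.9 0 0 0",
)

```text
time: 10.9
tool_pos: [0.4483, 0.343, 0.2483]
ee_rot: [3.141, -0.0, -1.549]
wrist_force: [-0.6, -0.1, -1.3]
width: 0.0328
```

```bash
python3 -c "
from h import *
from bench import vision
s=wshot('w7')
a=vision.snapshot('scene')
cv2.imwrite('pics/c7.png',np.hstack([cv2.resize(a['image'][90:290,190:480,::-1],(480,400)),cv2.resize(s['image'][200:300,370-140:470-140,::-1],(300,400))]))
go((.552,.12,.24));go((.552,-.076,.24))
"
```

```text
t 11.0 pos [0.4473 0.3423 0.2455] yaw [ 3.136e+00 -3.000e-03 -1.549e+00] F [ 0.8 -1.  -2.1] w 0.0321
shift [ 0.898 -0.399  0.023] turn [ 0.0018 -0.0011 -0.0003]
t 11.0 pos [0.4473 0.3423 0.2455] yaw [ 3.136e+00 -3.000e-03 -1.549e+00] F [ 0.8 -1.  -2.1] w 0.0321
shift [ 1.682 -0.382  0.025] turn [ 0.0018 -0.0011 -0.0003]
```

View pics/c7.png

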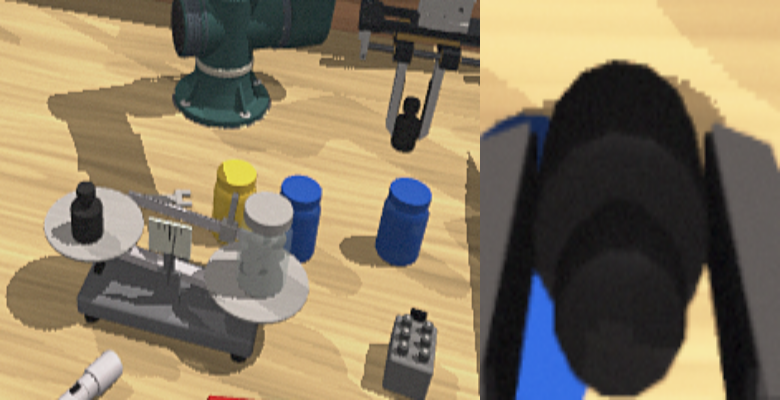

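>>> servo_tool(
  targets="0 0.08 0 0 0 0 0; 0 0.2 0 0 0 0 0; 0 0.34 0 0 0 0 0; 0 0.48 0 0 0 0 0; 0 0.62 0 0 0 0 0; 0 0.76 0 0 0 0 0; 0 0.9 0 0 0 0 0; 0 1 0 0 0 0 0; 0 1 0 0 0 0 0; 0 1 0 0 0 0 0",
)

```text
time: 11.83
tool_pos: [0.4529, 0.0921, 0.2465]
ee_rot: [3.136, 0.0, -1.552]
wrist_force: [0.1, 0.5, -2.0]
width: 0.0323
```

```bash
python3 -c "
from h import *
go((.552,-.076,.16))
"
```

```text
t 11.83 pos [0.4529 0.0921 0.2465] yaw [ 3.136  0.    -1.552] F [ 0.1  0.5 -2. ] w 0.0323
shift [ 0.68  -0.386  0.344] turn [ 0.0017  0.0001 -0.0012]
```

>>> servo_tool(
  targets="0 0.1 -0.05 0 0 0 0; 0 0.24 -0.13 0 0 0 0; 0 0.38 -0.21 0 0 0 0; 0 0.52 -0.3 0 0 0 0; 0 0.64 -0.37 0 0 0 0; 0 0.68 -0.385 0 0 0 0; 0 0.68 -0.385 0.1 0 0 0; 0 0.68 -0.385 0.22 0 0 0; 0 0.68 -0.385 0.32 0 0 0; 0 0.68 -0.385 0.34 0 0 0; 0 0.68 -0.385 0.34 0 0 0",
)

```text
time: 12.75
tool_pos: [0.5518, -0.0729, 0.1606]
ee_rot: [3.134, 0.003, -1.547]
wrist_force: [0.3, -0.4, -1.9]
width: 0.0328
```

```bash
python3 -c "
from h import *
from bench import vision
s=wshot('w8')
a=vision.snapshot('scene')
cv2.imwrite('pics/c8.png',np.hstack([cv2.resize(a['image'][90:290,190:400,::-1],(390,400)),cv2.resize(s['image'][...,::-1],(400,400))]))
go((.552,-.076,.14))
"
```

```text
t 12.85 pos [ 0.5543 -0.0739  0.1652] yaw [-3.141  0.    -1.548] F [-0.4  0.2 -0.6] w 0.0322
shift [0.008 0.009 0.101] turn [-0.0002  0.      0.0001]
```

View pics/c8.png

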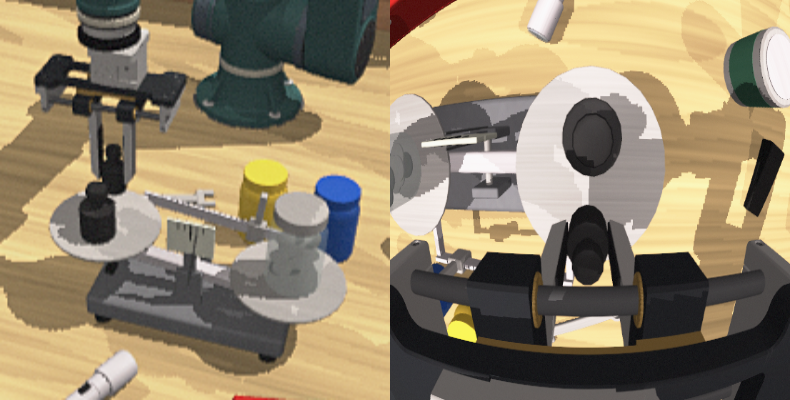

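>>> servo_tool(
  targets="0 0.008 0.008 0.04 0 0 0; 0 0.008 0.008 0.08 0 0 0; 0 0.008 0.008 0.105 0 0 0; 0 0.008 0.008 0.105 0 0 0; 0 0.008 0.008 0.105 0 0 0",
)

```text
time: 13.27
tool_pos: [0.5516, -0.0768, 0.1378]
ee_rot: [3.141, 0.0, -1.549]
wrist_force: [0.3, -0.9, -2.3]
width: 0.0328
```

>>> servo_tool(
  targets="0 0 0 0.004 0 0 0; 0 0 0 0.008 0 0 0; 0 0 0 0.008 0 0 0",
)

```text
time: 13.52
tool_pos: [0.552, -0.0769, 0.1364]
ee_rot: [-3.141, -0.0, -1.549]
wrist_force: [0.2, -0.1, -2.3]
width: 0.0325
```

>>> servo_tool(
  targets="0 0 0 0.004 0 0 0; 0 0 0 0.008 0 0 0; 0 0 0 0.008 0 0 0",
)

```text
time: 13.77
tool_pos: [0.552, -0.0771, 0.1346]
ee_rot: [-3.141, -0.001, -1.549]
wrist_force: [-1.1, -0.8, 0.8]
width: 0.0322
```

>>> servo_tool(
  targets="0.55 0 0 0 0 0 0; 0.55 0 0 0 0 0 0; 0.55 0 0 0 0 0 0; 0.55 0 0 0 0 0 0; 0.55 0 0 -0.04 0 0 0; 0.55 0 0 -0.12 0 0 0;  0.55 0 0 -0.25 0 0 0; 0.55 0 0 -0.38 0 0 0; 0.55 0 0 -0.42 0 0 0; 0.55 0 0 -0.42 0 0 0",
)

```text
time: 14.6
tool_pos: [0.5538, -0.0772, 0.2443]
ee_rot: [-3.133, -0.002, -1.549]
wrist_force: [0.1, 0.6, -0.3]
width: 0.0519
```

```bash
python3 -c "
from h import *
from bench import vision
s=wshot('w9')
a=vision.snapshot('scene');pickle.dump(a,open('pics/scene9.pkl','wb'))
b=vision.snapshot('top');pickle.dump(b,open('pics/top9.pkl','wb'))
cv2.imwrite('pics/c9.png',np.hstack([cv2.resize(a['image'][150:290,200:400,::-1],(480,336)),cv2.resize(s['image'][...,::-1],(320,336))]))
z=a['image'][165:265,200:380,::-1];cv2.imwrite('pics/c9b.png',cv2.resize(z,(792,440),interpolation=cv2.INTER_CUBIC))
z=b['image'][140:250,180:350,::-1];cv2.imwrite('pics/c9t.png',cv2.resize(z,(790,511),interpolation=cv2.INTER_CUBIC))
"
```

```text
(no output)
```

View pics/c9.png

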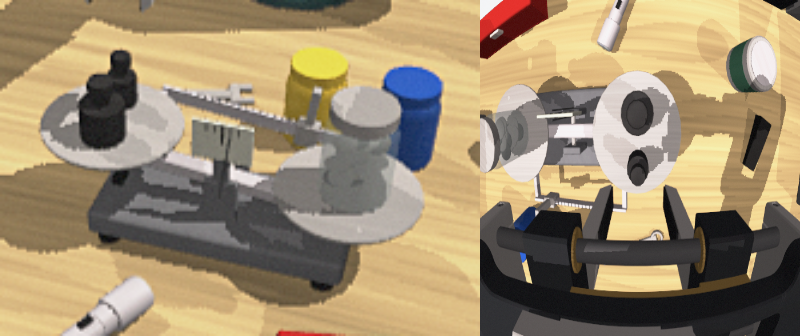

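View pics/c9b.png

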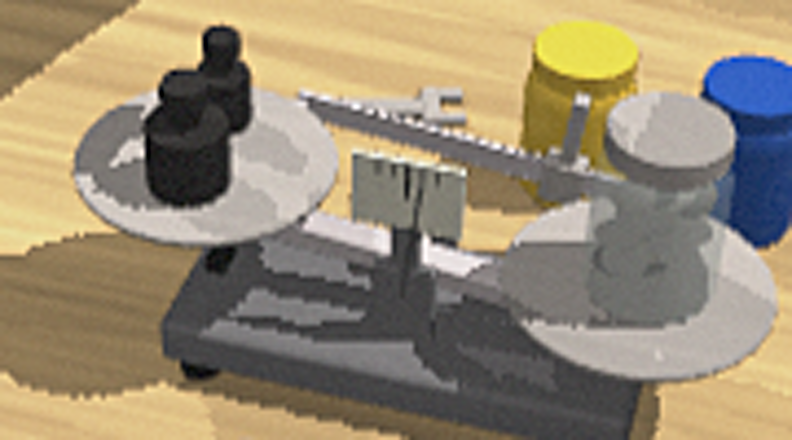

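View pics/c9t.png

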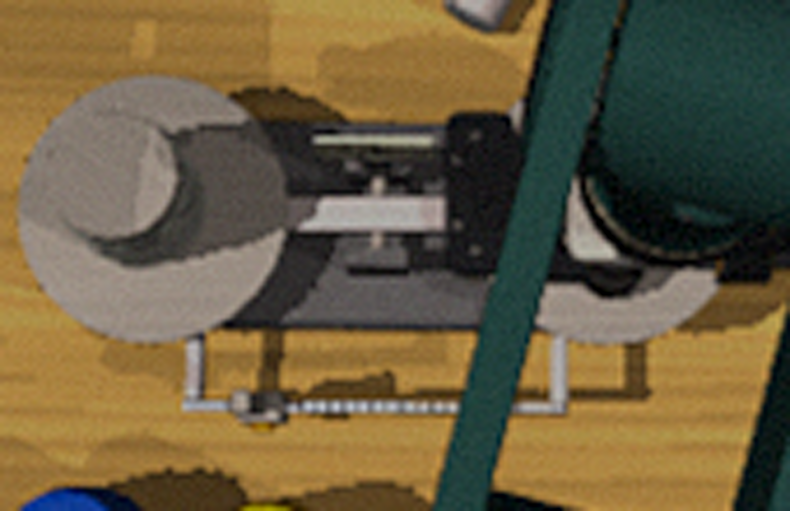

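```bash
python3 -c "
from h import *
a=pickle.load(open('pics/scene9.pkl','rb'));t=pickle.load(open('pics/top9.pkl','rb'))
print(plane(a,332.5,187.5,.126),plane(t,237,227,.12),plane(t,231.5,227,.126),plane(t,237.5,227.7,.08))
for z in(.07,.126):print(proj(t,(.471,.1275,z)),proj(a,(.471,.1275,z)))
go((.44,.128,.2))
"
```

```text
[0.47799745 0.11894979 0.126     ] [0.47132188 0.10578006 0.12      ] [0.47070202 0.11880537 0.126     ] [0.47158701 0.10784648 0.08      ]
[230.21490652 227.94753322] [334.27816066 203.86721261]
[227.97452688 226.79654175] [336.31797328 186.61127311]
t 14.75 pos [ 0.5512 -0.0767  0.2373] yaw [ 3.139e+00  1.000e-03 -1.549e+00] F [ 0.2  0.8 -0.3] w 0.0516
shift [-0.828  0.426  0.151] turn [ 0.0009  0.0002 -0.0003]
```

>>> servo_tool(
  targets="0.5 -0.1 0.3 0 0 0 0; 0.5 -0.77 0.31 0 0 0 0; 0.5 -0.77 0.31 0.05 0 0 0; 0.5 -0.77 0.31 0.1 0 0 0; 0.5 -0.77 0.31 0.15 0 0 0; 0.5 -0.77 0.31 0.15 0 0 0; 0.5 -0.77 0.31 0.15 0 0 0; 0.5 -0.77 0.31 0.15 0 0 0; 0.5 -0.77 0.31 0.15 0 0 0",
)

```text
time: 15.5
tool_pos: [0.4699, 0.1132, 0.2006]
ee_rot: [3.14, -0.001, -1.549]
wrist_force: [-0.5, 0.0, -0.2]
width: 0.0468
```

```bash
python3 -c "
from h import *
s=wshot('w10')
go((.472,.115,.2))
"
```

```text
t 15.55 pos [0.4704 0.1129 0.2012] yaw [ 3.141e+00 -1.000e-03 -1.550e+00] F [-0.8 -0.   0.4] w 0.0469
shift [-0.008 -0.007  0.005] turn [ 0.0003 -0.0003 -0.0007]
```

View pics/w10.png

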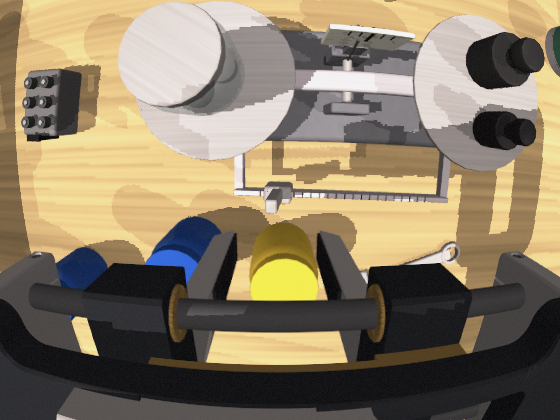

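```bash
python3 -c "
from h import *
s=pickle.load(open('pics/w10.pkl','rb'))
cv2.imwrite('pics/w10c.png',cv2.resize(s['image'][145:225,225:325,::-1],(750,600),interpolation=cv2.INTER_CUBIC))
print(wplane(s,270,207,.127),wplane(s,238,190,.073),wplane(s,446,200,.097))
"
```

```text
[0.47417936 0.11810184 0.127     ] [0.47653268 0.14999949 0.073     ] [ 0.47670208 -0.05362574  0.097     ]
```

View pics/w10c.png

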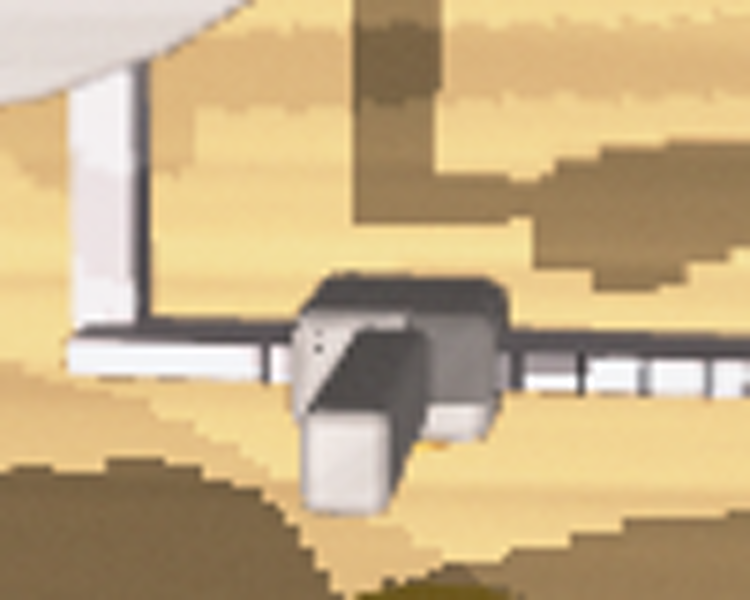

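>>> servo_tool(
  targets="0.3 -0.01 -0.014 0 0 0 0; 0.3 -0.01 -0.014 0 0 0 0; 0.3 -0.01 -0.014 0 0 0 0; 0.3 -0.01 -0.014 0.1 0 0 0; 0.3 -0.01 -0.014 0.22 0 0 0; 0.3 -0.01 -0.014 0.32 0 0 0; 0.3 -0.01 -0.014 0.37 0 0 0; 0.3 -0.01 -0.014 0.37 0 0 0; 0.3 -0.01 -0.014 0.37 0 0 0",
)

```text
time: 16.3
tool_pos: [0.4735, 0.1161, 0.1089]
ee_rot: [3.14, -0.0, -1.55]
wrist_force: [-0.4, 0.3, 0.9]
width: 0.0282
```

```bash
python3 -c "
from h import *
s=wshot('w11')
go((.474,.019,.108))
cv2.imwrite('pics/w11c.png',cv2.resize(s['image'][145:345,175:375,::-1],(600,600),interpolation=cv2.INTER_CUBIC))
"
```

```text
t 16.35 pos [0.4744 0.1163 0.1102] yaw [-3.14  0.   -1.55] F [-0.4  0.1  0.7] w 0.028
shift [0.389 0.01  0.009] turn [-0.0004  0.     -0.0005]
```

View pics/w11c.png

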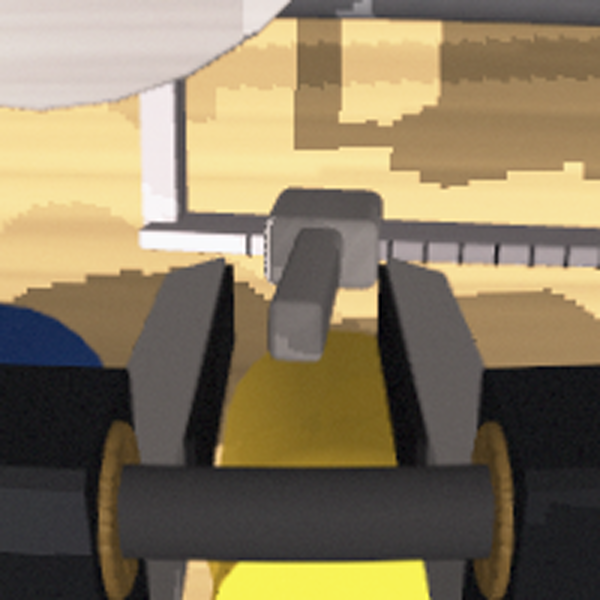

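>>> servo_tool(
  targets="0.3 0.03 0 0 0 0 0; 0.3 0.06 0 0 0 0 0; 0.3 0.09 0 0 0 0 0; 0.3 0.12 0 0 0 0 0; 0.3 0.15 0 0 0 0 0; 0.3 0.18 0 0 0 0 0; 0.3 0.21 0 0 0 0 0; 0.3 0.24 0 0 0 0 0; 0.3 0.27 0 0 0 0 0; 0.3 0.3 0 0 0 0 0; 0.3 0.33 0 0 0 0 0; 0.3 0.36 0 0 0 0 0",
)

```text
time: 17.35
tool_pos: [0.4755, 0.0257, 0.1091]
ee_rot: [3.141, -0.0, -1.549]
wrist_force: [-0.7, 0.3, 0.3]
width: 0.0284
```

>>> servo_tool(
  targets="0.3 0.03 0 0 0 0 0; 0.3 0.03 0 0 0 0 0; 0.3 0 0 0 0 0 0; 0.3 0 0 0 0 0 0; 0.3 0 0 0 0 0 0; 0.3 0 0 0 0 0 0; 0.3 0 0 0 0 0 0; 0.3 0 0 0 0 0 0; 0.3 0 0 0 0 0 0; 0.3 0 0 0 0 0 0; 0.3 0 0 0 0 0 0; 0.3 0 0 0 0 0 0",
)

```text
time: 18.35
tool_pos: [0.4756, 0.0265, 0.1092]
ee_rot: [-3.142, -0.0, -1.549]
wrist_force: [-0.7, 0.9, 0.6]
width: 0.0283
```

```bash
python3 -c "
from h import *
from bench import vision
s=wshot('w12')
go((.474,.019,.108))
a=vision.snapshot('scene');pickle.dump(a,open('pics/scene12.pkl','wb'))
cv2.imwrite('pics/c12.png',cv2.resize(a['image'][150:270,200:380,::-1],(800,533),interpolation=cv2.INTER_CUBIC))
"
```

```text
t 18.4 pos [0.4756 0.0265 0.1092] yaw [ 3.142 -0.    -1.549] F [ 0.5  0.9 -0.8] w 0.0283
shift [0.03  0.007 0.005] turn [ 0.     -0.     -0.0004]
```

View pics/w12.png

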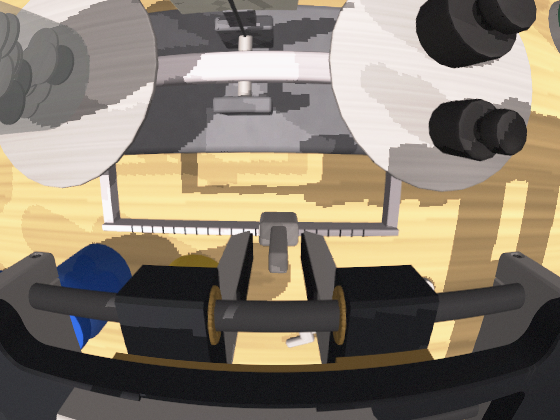

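View pics/c12.png

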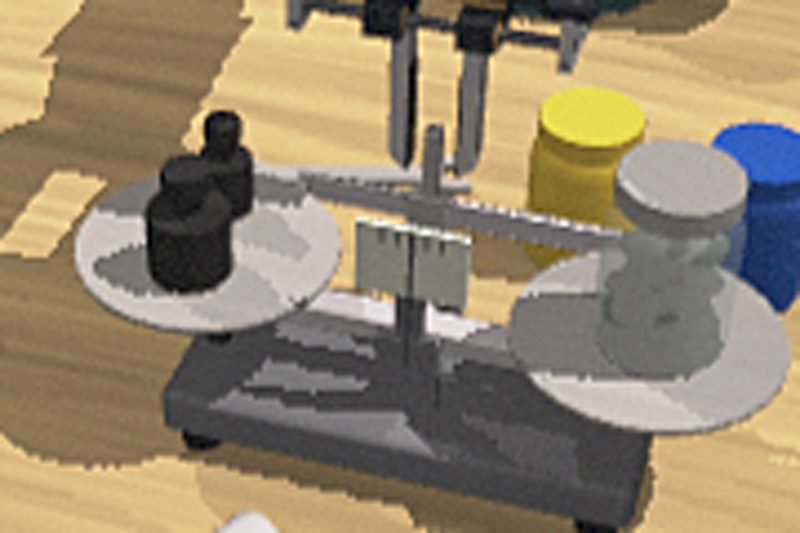

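```bash
cat >> h.py <<'E'
def rim(s,cx,side):
    # rows of the pan's near rim (bottom edge) per column -> sub-pixel by gradient on grey
    g=cv2.GaussianBlur(s["image"].astype(np.float32).mean(2),(3,3),0)
    return g
def panfit(s,u0,u1,v0,v1):
    im=s["image"].astype(int);m=((im.max(2)-im.min(2)<30)&(im.min(2)>60))
    P=[]
    for u in range(u0,u1):
        r=np.where(m[v0:v1,u])[0]
        if len(r):P.append((u,r.max()+v0))
    return np.array(P)
E
python3 - <<'E'
from h import *
S={n:pickle.load(open(f'pics/{n}.pkl','rb')) for n in('scene0','scene9','scene12')}
c=np.array([.5835,-.075]);cl=c+np.array([-.0055,.25])
def pred(s,cc,z,us):
    a=np.linspace(0,2*np.pi,2000);p=np.array([proj(s,(cc[0]+.075*np.cos(x),cc[1]+.075*np.sin(x),z)) for x in a])
    return np.array([p[np.abs(p[:,0]-u)<.6,1].max() for u in us])
for n,s in S.items():
    for nm,cc,u in(("R",c,(226,266)),("L",cl,(325,365))):
        P=panfit(s,*u,*((205,240) if nm=="R" else (230,262)))
        # z from linear interpolation
        z=np.array([.085,.125]);A=pred(s,cc,.085,P[:,0]);B=pred(s,cc,.125,P[:,0])
        zz=.085+(P[:,1]+.5-A)/(B-A)*.04
        print(n,nm,np.median(zz).round(4),zz.std().round(4),P[::8].tolist())
E
```

```text
scene0 R 0.052 0.0264 [[226, 215], [234, 219], [242, 239], [250, 239], [258, 239]]
scene0 L 0.08 0.0192 [[325, 260], [333, 261], [341, 261], [349, 251], [357, 250]]
scene9 R 0.052 0.0263 [[226, 215], [234, 219], [242, 239], [250, 239], [258, 239]]
scene9 L 0.0803 0.0195 [[325, 261], [333, 261], [341, 261], [349, 251], [357, 250]]
scene12 R 0.052 0.0211 [[226, 220], [234, 223], [242, 239], [250, 239], [258, 239]]
scene12 L 0.0893 0.0249 [[325, 261], [333, 261], [341, 261], [349, 247], [357, 246]]
```

```bash
cat > tilt.py <<'E'
from h import *
c=np.array([.5835,-.075]);cl=c+np.array([-.0055,.25])
def pred(s,cc,z,us):
    a=np.linspace(0,2*np.pi,2000);p=np.array([proj(s,(cc[0]+.075*np.cos(x),cc[1]+.075*np.sin(x),z)) for x in a])
    return np.array([p[np.abs(p[:,0]-u)<.6,1].max() for u in us])
def tilt(s,n=""):
    out=[]
    for nm,cc,u,v in(("R",c,(222,238),(205,232)),("L",cl,(348,368),(230,258))):
        P=panfit(s,*u,*v)
        A=pred(s,cc,.085,P[:,0]);B=pred(s,cc,.125,P[:,0])
        zz=.085+(P[:,1]+.5-A)/(B-A)*.04
        out.append(np.median(zz))
        print(n,nm,np.median(zz).round(4),zz.std().round(4),P[::3].tolist())
    return out[0]-out[1]
E
python3 - <<'E'
from tilt import *
S={n:pickle.load(open(f'pics/{n}.pkl','rb')) for n in('scene0','scene9','scene12')}
d={n:tilt(s,n) for n,s in S.items()}
# zR-zL = -0.25*tilt + const ; stop: tilt -.11
for n in d:print(n,d[n],"tilt",-.11-(d[n]-d['scene0'])/-1*-1/.25*-1 if 0 else -.11+(d['scene0']-d[n])/.25)
E
```

```text
scene0 R 0.1108 0.0012 [[222, 213], [225, 215], [228, 217], [231, 218], [234, 219], [237, 220]]
scene0 L 0.0827 0.0018 [[348, 252], [351, 251], [354, 251], [357, 250], [360, 249], [363, 248], [366, 247]]
scene9 R 0.1106 0.0014 [[222, 213], [225, 215], [228, 217], [231, 218], [234, 219], [237, 220]]
scene9 L 0.0827 0.0017 [[348, 251], [351, 251], [354, 251], [357, 250], [360, 249], [363, 248], [366, 247]]
scene12 R 0.0977 0.0011 [[222, 217], [225, 220], [228, 221], [231, 222], [234, 223], [237, 224]]
scene12 L 0.0943 0.0012 [[348, 247], [351, 247], [354, 247], [357, 246], [360, 246], [363, 245], [366, 244]]
scene0 0.028151424533900446 tilt -0.11
scene9 0.027942115340319942 tilt -0.10916276322567799
scene12 0.0034300745604648047 tilt -0.011114600106257436
```

>>> servo_tool(
  targets="0.3 0.02 0 0 0 0 0; 0.3 0.035 0 0 0 0 0; 0.3 0.045 0 0 0 0 0; 0.3 0.056 0 0 0 0 0; 0.3 0.056 0 0 0 0 0; 0.3 0.056 0 0 0 0 0; 0.3 0.02 0 0 0 0 0; 0.3 0.02 0 0 0 0 0; 0.3 0.02 0 -0.1 0 0 0; 0.3 0.02 0 -0.25 0 0 0; 0.3 0.02 0 -0.4 0 0 0; 0.3 0.02 0 -0.4 0 0 0",
)

```text
time: 19.45
tool_pos: [0.4795, 0.0218, 0.2179]
ee_rot: [-3.126, -0.002, -1.548]
wrist_force: [-0.5, -0.6, 0.7]
width: 0.0282
```

>>> servo_tool(
  targets="0.3 0 0 0 0 0 0; 0.3 0 0 0 0 0 0; 0.3 0 0 0 0 0 0; 0.3 0 0 0 0 0 0; 0.3 0 0 0 0 0 0; 0.3 0 0 0 0 0 0; 0.3 0 0 0 0 0 0; 0.3 0 0 0 0 0 0; 0.3 0 0 0 0 0 0; 0.3 0 0 0 0 0 0; 0.3 0 0 0 0 0 0; 0.3 0 0 0 0 0 0",
)

```text
time: 20.45
tool_pos: [0.4758, 0.0215, 0.2093]
ee_rot: [-3.141, -0.0, -1.549]
wrist_force: [-0.1, 0.4, -0.8]
width: 0.0279
```

```bash
python3 - <<'E'
from tilt import *
from bench import vision
w=wshot('w13')
a=vision.snapshot('scene');pickle.dump(a,open('pics/scene13.pkl','wb'))
b=vision.snapshot('top');cv2.imwrite('pics/top13.png',b['image'][...,::-1])
print("tilt",-.11+(.02815-tilt(a))/.25)
cv2.imwrite('pics/c13.png',cv2.resize(a['image'][150:270,200:380,::-1],(800,533),interpolation=cv2.INTER_CUBIC))
E
```

```text
R 0.0967 0.0009 [[222, 218], [225, 220], [228, 221], [231, 222], [234, 223], [237, 224]]
 L 0.0961 0.0012 [[348, 247], [351, 246], [354, 246], [357, 246], [360, 245], [363, 244], [366, 243]]
tilt 0.0002792708357598622
```

View pics/c13.png

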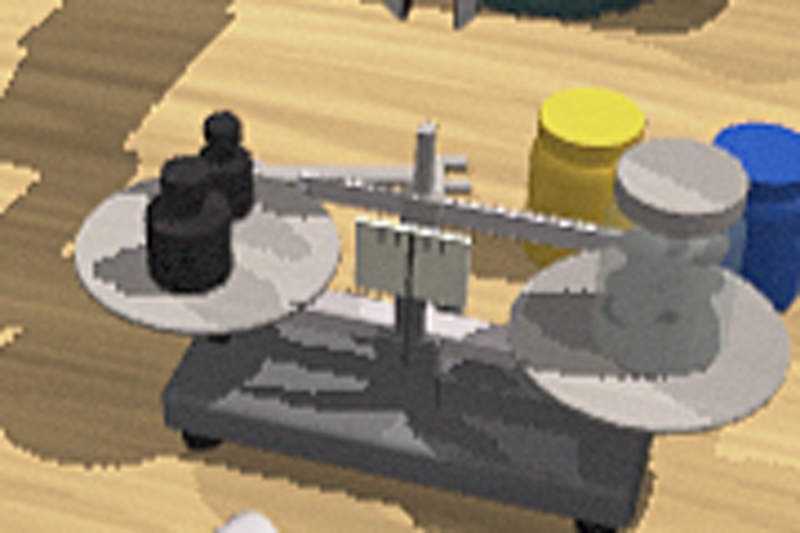

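View pics/w13.png

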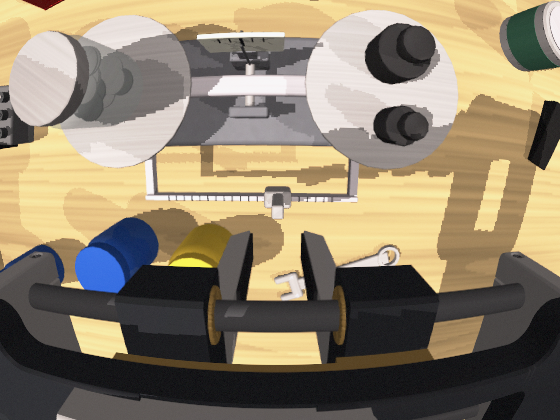

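View pics/top13.png

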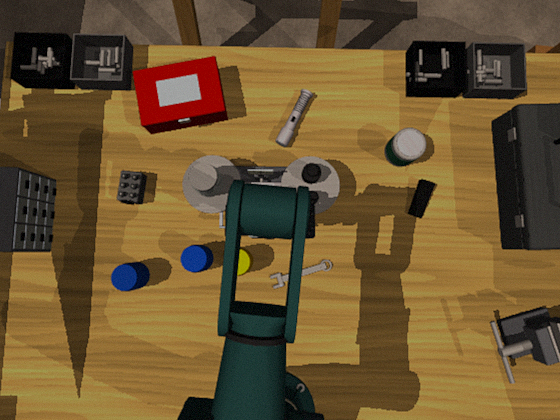

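>>> servo_tool(
  targets="0.3 0 0 -0.1 0 0 0; 0.3 0 0 -0.1 0 0 0; 0.3 0 0 -0.1 0 0 0; 0.3 0 0 -0.1 0 0 0; 0.3 0 0 -0.1 0 0 0; 0.3 0 0 -0.1 0 0 0; 0.3 0 0 -0.1 0 0 0; 0.3 0 0 -0.1 0 0 0; 0.3 0 0 -0.1 0 0 0; 0.3 0 0 -0.1 0 0 0; 0.3 0 0 -0.1 0 0 0; 0.3 0 0 -0.1 0 0 0",
)

```text
time: 21.6
tool_pos: [0.4757, 0.0215, 0.2342]
ee_rot: [-3.142, -0.0, -1.549]
wrist_force: [0.1, -0.0, -0.2]
width: 0.0284
```

```bash
python3 - <<'E'
from tilt import *
from bench import vision,robot
a=vision.snapshot('scene')
x=-.11+(.02815-tilt(a))/.25;print("tilt",x)
if abs(x)<.012: robot.close_job();print("closed")
E
```

```text
R 0.0967 0.0009 [[222, 218], [225, 220], [228, 221], [231, 222], [234, 223], [237, 224]]
 L 0.0961 0.0012 [[348, 247], [351, 246], [354, 246], [357, 246], [360, 245], [363, 244], [366, 243]]
tilt 0.0002792708357598622
the job is handed in; nothing more can be done
closed
```

I stood both iron weights upright on the empty pan and slid the poise until the beam came to rest level. I handed the job in at about 21.7 s of the 72 s; no verdict was reported.

- **Level:** two scene pictures about 1 s apart, with the gripper lifted clear of the poise, gave the same tilt of about 0.000 rad. I put the error at about ±0.006 rad, against the 0.026 rad allowed. Pan heights from this method read about 8 mm low in absolute terms, so I worked from the height difference between the pans, referenced to the start picture at the stop.
- **Weights and jar:** both weights look upright on their pan, and the jar is still on its own pan.
- **Bystanders:** the caddy, doorstop, torch, spanner and paint tin look unmoved by eye; I did not measure them.
- **Not fully explained:** while gripping the 200 g weight there was about 7 N of upward force on the tool, which went away on lifting. I did not find the cause, and saw nothing displaced.
- **Jar mass:** my rough figure is 830 g, from a poise position estimated at about 105 mm; I did not read it off the bar.

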